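Tip two sealed sample canisters from a chute under a low shelf into a tray

ROBOT

A 7-joint arm with a two-finger parallel gripper is mounted at the origin on a cart in front of the work surface, level with it; the furniture and walls round the work are solid. World frame = base frame: x ahead of the robot, y to its left, z up, the work surface at z = 0. Lengths are in m, angles in rad, forces in N, time in s.
With the tool pointing down it reaches from about 0.4 to 0.85 m from the base axis. Payload 10.4 kg.
Tool frame: the origin (TCP) lies midway between the tips of the shut fingers; the grasp point (between the pads) lies 19 mm behind it; z points along the fingers, y is the line along which they close (so a half turn about z gives the same grasp; the last joint's range is limited). The gripper opens to 87 mm and grips with 3 to 60 N. Pads are 19 mm wide; open, the fingers measure 117 mm over their backs; the gripper's body (75 mm by 190 mm) begins 51 mm behind the grasp point.
Start: joints at [-1.353, 0.332, -0.065, 1.46, 0.022, 1.35, -0.088], TCP at [0.149, 0.607, 0.223] pointing down, gripper open.
Joint ranges: [-2.6, 2.6], [-0.5, 2.12], [-1.47, 1.34], [0.16, 2.42], [-1.27, 4.41], [0.06, 2.06], [-2.6, 2.6]. Speed limits (rad/s): [2.22, 2.22, 2.79, 2.79, 3.14, 3.14, 3.14].

INTERFACE

Orientations are given as a unit quaternion [x, y, z, w].
In Python, from bench import r gives the robot as it stands.
- The arm moves only by the tool apply_moves, never from a script. Its argument "steps" is a list of rows, each a list of 7 numbers: the turn, a rotation vector about the tool's x, y, z in rad, then the shift along the tool's x, y, z in mm, then the opening, from -1 (shut) to 1 (fully open). In form: [[ax, ay, az, x, y, z, claw], ...]. A call has 1 to 20 rows; each row is the pose to reach, as a shift and turn from the pose commanded when the call began, along the tool's axes at that moment; what a row does not reach only later rows make up. A row lasts 1/12 s, in which the tool goes at most 41.7 mm and 7.16 degrees, less where a joint would pass 70% of its speed; a pose out of reach is approached as far as the arm can. A call with a gripper value outside its range is refused whole. The fingers move at their own pace and stop on an object; "force" is the grip in N (left out, the last holds). Time passes only in rows, so rows that repeat a pose let the fingers close. It gives the time, the measured TCP pose, the force, the opening and the grip force at its end, in the units of the state.
- r.read_state(): the state, without advancing time (a new reading comes with each control period).
- r.camera(name): name is "scene" or "side" or "wrist"; returns a dict with "pixels" (384x512x3 uint8, red, green, blue), "z_map" (384x512 float32, m along the optical axis (not along the pixel's ray), 0 where there is no reading), "fovy" (degrees; the focal length in pixels is half the picture's height over the tangent of half this angle, whatever the lens; pixels are square), "cx", "cy" (the principal point, pixels), "position" and "orientation" of the camera in the world. Camera axes: x right, y down, z forward; pixel columns grow to the right and rows downward; lengths in m; the calibration is good to about 2 mm. A picture is of the moment at which its call begins.
- r.close_job(): hands the job in; it is judged then, once.
The state is a dict: "time": time; "joint_positions": joint angles; "joint_vel": joint speeds; "joint_torque": joint torques, N m; "ee_pos": TCP position; "eef_rot": TCP orientation; "ft_force": force on the tool from outside, world axes, zero at the start; "torque": the same for the moment, N m; "width": finger opening in m; "grip_force": force on a finger pad.
Only numpy, scipy, OpenCV 4.12 (cv2) and the standard library are available. Lean on these libraries where they do the work, as an engineer would, in place of code of your own. Each camera call takes 0.05 s, during which the arm holds its last target. There are 200 camera calls.

TASK

Slide the empty blue tray straight into the wooden cubby, beside the orange chute, until its far end rests against the cubby's back panel. Then push the chute's black paddle sideways, towards the tray's side, so that both sealed canisters roll out into the tray, without tipping the chute so far that its high wall knocks the low shelf above it. Let the chute swing back down to rest, leave tray and canisters where they are, and do not disturb the cups standing on the table.

Things in the scene. Friction and masses are not known exactly. Their poses are not given: they have to be found in the camera images.
- rack: Fixed wooden cubby, 311 mm wide, 140 mm deep, 175 mm high, open towards the robot. Origin on the table under the chute's axle; x points into the cubby (away from the robot), y left, z up. In this frame the back panel's inner face (the tray's stop) is at x=0.073; side panels' inner faces at y=-0.156 and 0.131, their front edges at x=-0.055. Chute posts at y=-0.013 to 0.013, x=-0.051 to 0.051.
- shelf_edge (a point): Middle of the front lower edge of the low slatted shelf (x=-0.055, z=0.161 in the cubby's frame). The shelf is 14 mm thick and runs back from here to the back panel; two fixed cups on it reach z=0.235, starting 39 mm behind this edge.
- tray_home (a point): Where the tray's origin lies when the tray is home: cubby x=-0.035, y=-0.082, z=0. The tray then lies along the cubby's x, between the chute posts and the right side panel, far end at the back panel, its near end standing out about 88 mm in front of the shelf's edge.
- catch_tray: Empty moulded blue sample tray, loose, about 90 g, 108 mm wide (own x), 216 mm long (own y), sides 32 mm high, pleated ends 38 mm high leaning outwards; origin at the centre of its underside. It starts in front of and partly in the cubby, own y roughly along the cubby's x (either sense), 50 to 90 mm short of home.
- chute (a joint): Tilt (rad) of the orange chute about its axle, which lies along cubby x at y=0, z=0.075. 0 = at rest on its stop; grows as the closed high wall (left, +y) rises and the open lip (right, 25 mm past the axle) sinks. The floor slopes back 0.21 at rest: canisters roll out only beyond 0.21; at 0.66 the high wall meets the shelf. Needs 1 to 4 N at the paddle; falls back to 0 by itself when released.
- paddle (a point): Centre of the upright black paddle that tips the chute: 40 mm wide along cubby x, 9 mm thick, 60 mm long, centred 75 mm from the axle, thin steel stem below. It stands at cubby x=-0.145, 90 mm in front of the shelf's edge. At rest it leans 0.45 rad to the left (cubby +y); pushing it right (-y) tips the chute by the same angle.
- canister_a: Brass-coloured sealed cylindrical canister with a black cap, 36 mm diameter, 64 mm long, about 0.1 kg, loose; origin at its centre, own x along its length. Starts lying in the chute along the cubby's x, against the closed wall.
- canister_b: Like canister_a but aluminium-coloured; starts lying beside it, nearer to the lip.
- black_cup: Loose cupping bowl, white outside and black inside, 92 mm diameter, 60 mm high, at the left front of the table; origin at the centre of its underside. Not to be disturbed.
- brown_cup: Loose cupping bowl filled with a brown crust, 92 mm diameter, 60 mm high, at the right front of the table; origin at the centre of its underside. Not to be disturbed.
Mind the look-alikes: they are no part of the job. What is shaped like the catch_tray but red is not meant.

How it is judged:
On the way, in this order (a step that is already met when the one before it is completed fails the run):
1. the tray is home in the cubby while both canisters still lie in the resting chute (x of catch_tray in the frame of rack above -0.05 m and y of catch_tray in the frame of rack between -0.11 and -0.055 m and value of joint chute below 0.1 rad and y of each of canister_a, canister_b in the frame of rack above 0 m), for 0.2 s.
2. the chute is tipped (value of joint chute above 0.21 rad), for 0.1 s.
At the end, for the whole second after the job is handed in: The tray stands level in the cubby within 20 mm of the back panel and within about 29 mm sideways of its place; both canisters lie in the tray at rest (centres within 48 mm across and 95 mm along from the tray's centre, below 65 mm height); the chute is back at rest (below 0.06 rad) (x of catch_tray in the frame of rack above -0.055 m and y of catch_tray in the frame of rack between -0.112 and -0.053 m and angle between catch_tray's own z axis and vertical below 0.1 rad and x of canister_a in the frame of catch_tray between -0.048 and 0.048 m and y of canister_a in the frame of catch_tray between -0.095 and 0.095 m and height (world z) of each of canister_a, canister_b below 0.065 m and x of canister_b in the frame of catch_tray between -0.048 and 0.048 m and y of canister_b in the frame of catch_tray between -0.095 and 0.095 m and value of joint chute below 0.06 rad and linear speed of each of canister_a, canister_b, catch_tray below 0.03 m/s); the robot touches nothing.
It fails at once if the chute is tipped so far that its high wall knocks the shelf (beyond 0.645 rad) (value of joint chute above 0.645 rad).
It fails at once if the black-inside cup is moved more than 30 mm (distance of black_cup from where it was at the start of the episode above 0.03 m).
It fails at once if the brown cup is moved more than 30 mm (distance of brown_cup from where it was at the start of the episode above 0.03 m).
It also fails if it takes over 64 s, if anything falls off the work surface, if the arm or the gripper's body presses on something with over 40 N, if the wrist force passes 120 N, or if a joint passes its speed limit or range.

## Working session

There is one attempt and no reset: what is moved stays moved. The work goes in short steps, Python scripts to look and compute and a tool call to move; the robot and the scene stay as the last step left them, time stands still between calls to the robot, and variables do not carry over. Pictures are saved under pics/ and viewed, at most 10 in all, crops included, and the job is handed in when it is done.

Besides the shell and the picture viewer there is one more tool, called after "Request:" as name(argument=value, ...), one argument or row to a line, values as JSON. apply_moves: Moves the arm, as the interface text tells. Its arguments: {"type":"object","properties":{"steps":{"type":"array","items":{"type":"array","items":{"type":"number"}}},"force":{"type":"number"}},"required":["steps"]}

```bash
mkdir -p pics; cat > h.py <<'E'
import numpy as np, cv2
from scipy.spatial.transform import Rotation as R
from bench import r
def shot(n,f=None):
    c=r.camera(n)
    if f: cv2.imwrite('pics/'+f,c['pixels'][:,:,::-1])
    return c
def pts(c):
    z=c['z_map'];h,w=z.shape;f=h/2/np.tan(np.radians(c['fovy'])/2)
    v,u=np.mgrid[:h,:w]
    p=np.stack([(u-c['cx'])/f*z,(v-c['cy'])/f*z,z],-1)
    return p@R.from_quat(c['orientation']).as_matrix().T+np.array(c['position'])
E
python3 - <<'E'
from h import *
for n in('scene','side'):
    c=shot(n,n+'1.png');print(n,c['position'],c['orientation'],c['fovy'],c['cx'],c['cy'])
    np.savez(n+'1.npz',P=pts(c),I=c['pixels'],Z=c['z_map'])
s=r.read_state();print(s['time'],s['ee_pos'],s['eef_rot'])
E
```

```text
scene [-0.12401174 -0.40604816  0.87310111] [ 0.7956622  -0.46786377  0.20417018 -0.32609767] 49.84547857957404 256.35740508393036 187.5281643489557
side [ 0.26716195 -1.38348153  0.78586435] [ 0.84628461 -0.08438552  0.04733501 -0.52387102] 45.068888196630205 262.45075253093944 197.33492923968763
0.1 [0.14898543 0.6066319  0.22185817] [ 1.20104188e-01  9.92761096e-01 -6.23157385e-04 -3.92077275e-05]
```

View pics/scene1.png

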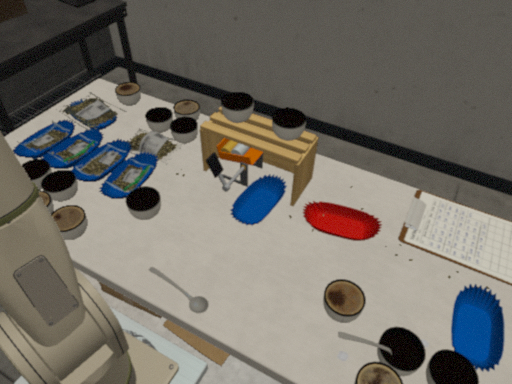

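View pics/side1.png

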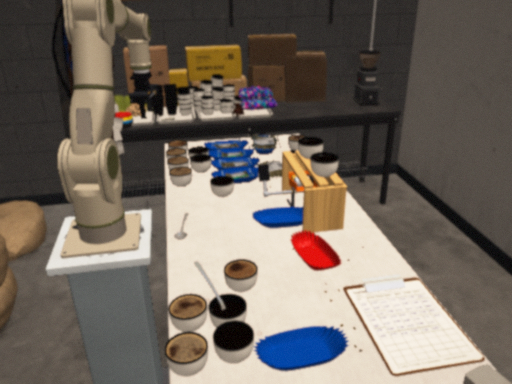

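The scene view shows the empty blue tray at (258,200), the cubby at (260,145) with the chute at (240,150), and the black paddle at (214,164). The red decoy is at (342,220), the black cup at (143,201) and the brown cup at (344,298). The side view agrees.

```bash
cat > m.py <<'E'
from h import *
for n,box,tb in(('scene',(195,110,325,205),(225,170,292,228)),('side',(278,145,350,235),(248,202,308,230))):
    d=np.load(n+'1.npz');P=d['P'];I=d['I'].astype(int)
    hsv=cv2.cvtColor(d['I'],cv2.COLOR_RGB2HSV)
    def region(b):
        m=np.zeros(P.shape[:2],bool);m[b[1]:b[3],b[0]:b[2]]=1;return m
    top=region(box)&(abs(P[...,2]-.175)<.006)&(d['Z']>0)&(hsv[...,1]>60)&(hsv[...,0]<30)
    q=P[top];print(n,'top',len(q),np.median(q[:,2]))
    rc=cv2.minAreaRect(q[:,:2].astype(np.float32)*1000);print(rc,cv2.boxPoints(rc).round(0).tolist())
    t=region(tb)&(hsv[...,0]>100)&(hsv[...,0]<125)&(hsv[...,1]>120)
    q=P[t&(P[...,2]<.06)];print('tray',len(q),q.min(0),q.max(0))
    rc=cv2.minAreaRect(q[:,:2].astype(np.float32)*1000);print(rc,cv2.boxPoints(rc).round(0).tolist())
    # paddle
    pb={'scene':(204,150,226,180),'side':(256,160,275,185)}[n]
    k=region(pb)&(hsv[...,2]<60)&(P[...,2]>.09)&(P[...,2]<.22)
    q=P[k];print('paddle',len(q),q.mean(0),np.percentile(q,[3,97],axis=0).round(3).tolist())
d=np.load('scene1.npz');P=d['P']
for nm,b in(('black',(125,183,162,222)),('brown',(322,277,366,324))):
    q=P[b[1]:b[3],b[0]:b[2]].reshape(-1,3);q=q[(q[:,2]>.05)&(q[:,2]<.07)];print(nm,cv2.minEnclosingCircle(q[:,:2].astype(np.float32)*1000))
q=P[205:235,310:375].reshape(-1,3);q=q[q[:,2]>.02];print('red',q.min(0),q.max(0))
E
python3 m.py
python3 - <<'E'
import cv2
a=cv2.imread('pics/scene1.png')[85:235,190:330];cv2.imwrite('pics/crop1.png',cv2.resize(a,None,fx=4,fy=4,interpolation=cv2.INTER_CUBIC)[:600])
E
```

```text
scene top 1904 0.17446835903862817
((652.7611694335938, 26.296287536621094), (230.906005859375, 306.2513122558594), 0.2794652581214905) [[537.0, 179.0], [538.0, -127.0], [769.0, -126.0], [767.0, 180.0]]
tray 1584 [ 0.49413196 -0.08722054 -0.00116582] [0.69566555 0.01354168 0.03758928]
((595.1845703125, -35.927913665771484), (97.28385925292969, 201.20848083496094), 87.53915405273438) [[493.0, -80.0], [694.0, -89.0], [698.0, 8.0], [497.0, 17.0]]
paddle 210 [0.54614327 0.07026416 0.14771557] [[0.53, 0.058, 0.123], [0.564, 0.082, 0.17]]
side top 677 0.1750481135097769
((704.4531860351562, 21.892013549804688), (309.62109375, 130.5365447998047), 89.86727905273438) [[639.0, -133.0], [769.0, -133.0], [770.0, 177.0], [640.0, 177.0]]
tray 777 [ 0.4947763  -0.09990442 -0.00073285] [0.6718797  0.03917039 0.03664189]
((586.3841552734375, -40.91072082519531), (182.01268005371094, 132.26409912109375), 12.204008102416992) [[483.0, 4.0], [511.0, -125.0], [689.0, -86.0], [661.0, 43.0]]
paddle 136 [0.54975233 0.06858892 0.14567478] [[0.534, 0.058, 0.123], [0.564, 0.081, 0.168]]
black ((417.9483642578125, 221.0604705810547), 48.47319412231445)
brown ((399.035400390625, -361.139892578125), 47.20016098022461)
red [-0.12401174 -0.40604816  0.02003675] [ 0.69668002 -0.17718093  0.87310111]
```

View pics/crop1.png

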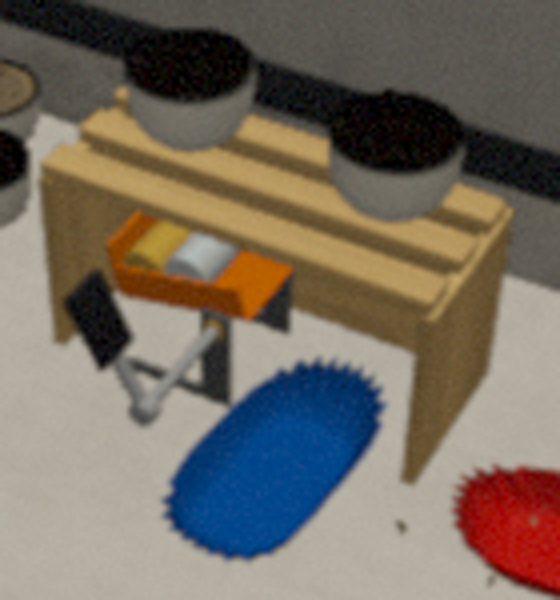

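The crop shows the chute with both canisters at (170,250), the paddle at (98,318), its crank ball at (145,410), and the tray clear of the right panel.

Estimates: rack origin ≈ (0.692, 0.036) with yaw about 0, and tray centre ≈ (0.60, -0.036). I'll move in front of the tray.

Request:
apply_moves(
  steps=[
    [0,0,0,-384,-222,-60,0.0],
    [0,0,0,-384,-222,-60,0.0],
    [0,0,-0.05,-384,-222,-60,0.0],
    [0,0,-0.1,-384,-222,-60,0.0],
    [0,0,-0.15,-384,-222,-60,0.0],
    [0,0,-0.2,-384,-222,-60,0.0],
    [0,0,-0.24,-384,-222,-60,0.0],
    [0,0,-0.24,-384,-222,-60,0.0],
    [0,0,-0.24,-384,-222,-60,0.0],
    [0,0,-0.24,-384,-222,-60,0.0],
    [0,0,-0.24,-384,-222,-60,0.0],
    [0,0,-0.24,-428,-569,-60,0.0],
    [0,0,-0.24,-428,-569,-60,0.0],
    [0,0,-0.24,-428,-569,-60,0.0],
    [0,0,-0.24,-428,-569,-60,0.0],
    [0,0,-0.24,-428,-569,-60,0.0],
    [0,0,-0.24,-428,-569,-60,0.0],
    [0,0,-0.24,-428,-569,-60,0.0],
    [0,0,-0.24,-428,-569,-60,0.0],
    [0,0,-0.24,-428,-569,-60,0.0],
  ],
)

```text
time: 1.77
ee_pos: [0.4278, -0.0533, 0.2826]
eef_rot: [0.003, 1.0, 0.0, 0.0]
ft_force: [0.2, -0.3, -0.8]
width: 0.0434
grip_force: 0.0
```

```bash
cat > st.py <<'E'
from h import *
s=r.read_state();print(s['time'],np.round(s['ee_pos'],4),np.round(R.from_quat(s['eef_rot']).as_matrix(),3).tolist(),s['width'],np.round(s['ft_force'],1),np.round(s['joint_positions'],2))
E
python3 st.py
```

```text
1.7667 [ 0.4278 -0.0533  0.2826] [[-1.0, 0.007, 0.0], [0.007, 1.0, 0.0], [-0.0, 0.0, -1.0]] 0.043439903910544614 [ 0.2 -0.3 -0.8] [-0.55 -0.18  0.5   1.86  0.09  1.44  1.5 ]
```

Request:
apply_moves(
  steps=[
    [0,-0.12,0,-20,0,40,0.0],
    [0,-0.24,0,-20,0,80,0.0],
    [0,-0.36,0,-20,0,120,0.0],
    [0,-0.48,0,-20,0,150,0.0],
    [0,-0.6,0,-20,0,150,0.0],
    [0,-0.7,0,-20,0,150,0.0],
    [0,-0.8,0,-20,0,150,0.0],
    [0,-0.8,0,-20,0,150,0.0],
    [0,-0.8,0,-20,0,150,0.0],
  ],
)

```text
time: 2.52
ee_pos: [0.4353, -0.0349, 0.1699]
eef_rot: [-0.009, 0.968, 0.027, 0.249]
ft_force: [-0.9, 0.1, -0.0]
width: 0.0435
grip_force: 0.0
```

```bash
cat >> st.py <<'E'
c=shot('scene','scene%.1f.png'%s['time']);np.savez('scene1.npz',P=pts(c),I=c['pixels'],Z=c['z_map'])
c=shot('side');np.savez('side1.npz',P=pts(c),I=c['pixels'],Z=c['z_map'])
a=cv2.cvtColor(np.vstack([np.load('scene1.npz')['I'][85:285,150:400],np.load('side1.npz')['I'][85:285,150:400]]),cv2.COLOR_RGB2BGR)
cv2.imwrite('pics/c%.1f.png'%s['time'],cv2.resize(np.hstack([a[:200],a[200:]]),None,fx=1.6,fy=1.6));print('pics/c%.1f.png'%s['time'])
E
python3 st.py; python3 m.py
```

```text
2.5167 [ 0.4353 -0.0349  0.1699] [[-0.876, -0.031, 0.481], [-0.004, 0.998, 0.056], [-0.482, 0.047, -0.875]] 0.04349469082040711 [-0.9  0.1 -0. ] [ 0.16 -0.41 -0.1   2.39 -0.2   0.68  1.77]
pics/c2.5.png
scene top 1786 0.17453568532268027
((701.5131225585938, 27.258026123046875), (130.6454315185547, 308.1412048339844), 0.32910388708114624) [[635.0, 181.0], [637.0, -127.0], [768.0, -126.0], [766.0, 182.0]]
tray 1004 [ 0.49465443 -0.08625558 -0.0015174 ] [0.69754725 0.00530113 0.03917247]
((596.415283203125, -38.418006896972656), (91.47095489501953, 202.49356079101562), 87.82537078857422) [[494.0, -80.0], [696.0, -88.0], [699.0, 3.0], [497.0, 11.0]]m.py:16: RuntimeWarning: Mean of empty slice.
  q=P[k];print('paddle',len(q),q.mean(0),np.percentile(q,[3,97],axis=0).round(3).tolist())
  ret = um.true_divide(
Traceback (most recent call last):
  File "m.py", line 16, in <module>
    q=P[k];print('paddle',len(q),q.mean(0),np.percentile(q,[3,97],axis=0).round(3).tolist())
                                           ~~~~~~~~~~~~~^^^^^^^^^^^^^^^^^
IndexError: index -1 is out of bounds for axis 0 with size 0
```

Request:
apply_moves(
  steps=[
    [0,0,0,-17,0,10,0.0],
    [0,0,0,-17,0,10,0.0],
    [0,0,0,-17,0,10,0.0],
  ],
)

```text
time: 2.87
ee_pos: [0.4554, -0.0341, 0.1687]
eef_rot: [-0.009, 0.968, 0.027, 0.247]
ft_force: [-0.3, 0.2, -0.3]
width: 0.0435
grip_force: 0.0
```

```bash
python3 st.py
```

```text
2.8667 [ 0.4554 -0.0341  0.1687] [[-0.877, -0.031, 0.479], [-0.005, 0.998, 0.056], [-0.48, 0.047, -0.876]] 0.04349157741673304 [-0.3  0.2 -0.3] [ 0.15 -0.35 -0.1   2.35 -0.19  0.65  1.76]
pics/c2.9.png
```

Request:
apply_moves(
  steps=[
    [0.03,0,0,18,-10,32,0.0],
    [0.06,0,0,36,-18,65,0.0],
    [0.06,0,0,54,-18,98,0.0],
    [0.06,0,0,70,-18,128,0.0],
    [0.06,0,0,70,-18,128,0.0],
    [0.06,0,0,70,-18,128,0.0],
  ],
)

```text
time: 3.47
ee_pos: [0.4579, -0.0442, 0.0962]
eef_rot: [-0.009, 0.968, -0.003, 0.25]
ft_force: [-0.1, -0.4, 0.7]
width: 0.0435
grip_force: 0.0
```

```bash
python3 st.py
```

```text
3.4667 [ 0.4579 -0.0442  0.0962] [[-0.875, -0.016, 0.484], [-0.019, 1.0, -0.002], [-0.484, -0.011, -0.875]] 0.043520534292166825 [-0.1 -0.4  0.7] [ 0.83 -0.26 -0.74  2.41 -0.47  0.45  2.02]
pics/c3.5.png
```

Request:
apply_moves(
  steps=[
    [0,0.12,0,0,0,0,0.0],
    [0,0.24,0,0,0,0,0.0],
    [0,0.34,0,0,0,0,0.0],
    [0,0.34,0,18,0,32,0.0],
    [0,0.34,0,36,0,65,0.0],
    [0,0.34,0,36,0,65,0.0],
    [0,0.34,0,36,0,65,0.0],
  ],
)

```text
time: 4.15
ee_pos: [0.4565, -0.0445, 0.0209]
eef_rot: [-0.008, 0.997, -0.004, 0.08]
ft_force: [-0.1, 0.1, 0.8]
width: 0.0435
grip_force: 0.0
```

```bash
python3 st.py
```

```text
4.15 [ 0.4565 -0.0445  0.0209] [[-0.987, -0.016, 0.16], [-0.017, 1.0, -0.006], [-0.16, -0.009, -0.987]] 0.04353699742995737 [-0.1  0.1  0.8] [ 0.92  0.21 -0.96  2.19  0.28  0.69  1.36]
pics/c4.2.png
```

Request:
apply_moves(
  steps=[
    [0,0,0,-10,0,2,0.0],
    [0,-0.05,0,-20,0,3,0.0],
    [0,-0.1,0,-28,0,4,0.0],
    [0,-0.15,0,-36,-1,6,0.0],
    [0,-0.2,0,-44,-1,7,0.0],
    [0,-0.25,0,-52,-1,8,0.0],
    [0,-0.3,0,-60,-1,10,0.0],
    [0,-0.35,0,-64,-1,10,0.0],
    [0,-0.35,0,-64,-1,10,0.0],
  ],
)

```text
time: 5.0
ee_pos: [0.5236, -0.0473, 0.0253]
eef_rot: [-0.008, 0.966, -0.006, 0.257]
ft_force: [-0.9, 1.0, -0.6]
width: 0.0436
grip_force: 0.0
```

```bash
python3 st.py; sed -i 's/^    q=P\[k\];print/    q=P[k]\n    if len(q): print/' m.py; python3 m.py
```

```text
5.0 [ 0.5236 -0.0473  0.0253] [[-0.867, -0.013, 0.498], [-0.019, 1.0, -0.007], [-0.497, -0.016, -0.867]] 0.04356770780255137 [-0.9  1.  -0.6] [ 0.83  0.15 -0.84  2.33  0.51  0.21  1.14]
pics/c5.0.png
scene top 1886 0.17451858975197065
((605.7216796875, 27.7442626953125), (306.32415771484375, 323.0926513671875), 89.3769302368164) [[443.0, -124.0], [766.0, -127.0], [769.0, 179.0], [446.0, 183.0]]
tray 1001 [ 0.61110777 -0.09313558 -0.00222225] [0.76884778 0.00967432 0.03646835]
((688.454345703125, -45.740699768066406), (91.72395324707031, 157.77960205078125), 81.68647003173828) [[604.0, -80.0], [760.0, -103.0], [773.0, -12.0], [617.0, 11.0]]
side top 673 0.17501300831809274
((703.0252075195312, 22.055618286132812), (312.3037109375, 129.08775329589844), 89.59302520751953) [[637.0, -134.0], [766.0, -135.0], [769.0, 178.0], [640.0, 179.0]]
tray 612 [ 0.51800677 -0.10054706 -0.00167184] [0.6742509  0.0492965  0.05611701]
((598.5817260742188, -25.333206176757812), (145.25015258789062, 136.2952880859375), 77.73690032958984) [[517.0, -82.0], [650.0, -111.0], [681.0, 31.0], [547.0, 60.0]]
paddle 136 [0.54977447 0.06817032 0.14607202] [[0.535, 0.057, 0.124], [0.565, 0.08, 0.168]]
black ((417.2747802734375, 220.9103546142578), 48.04353332519531)
brown ((399.1433410644531, -360.3320617675781), 47.02912521362305)
red [-0.12401174 -0.40604816  0.02003241] [ 0.69486448 -0.17684952  0.87310111]
```

View pics/c5.0.png

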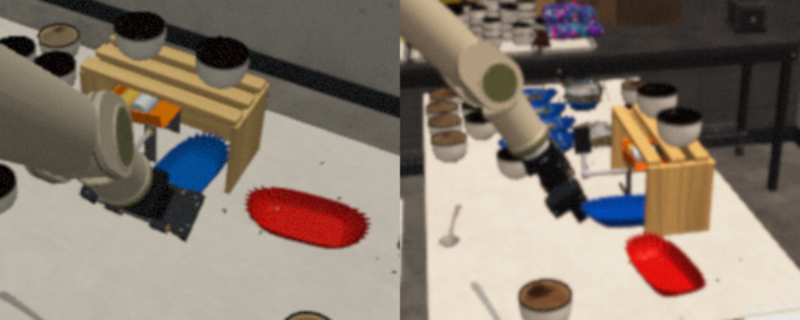

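The tray is partly in and the gripper is behind its near end at (150,195), clear of the paddle. I'll press on in small steps and watch the force.

Request:
apply_moves(
  steps=[
    [0,0,0,-2,0,1,0.0],
    [0,0,0,-4,0,2,0.0],
    [0,0,0,-4,0,2,0.0],
  ],
)

```text
time: 5.35
ee_pos: [0.5287, -0.046, 0.0242]
eef_rot: [-0.008, 0.967, -0.004, 0.256]
ft_force: [-0.2, 0.8, -0.6]
width: 0.0432
grip_force: 0.0
```

Request:
apply_moves(
  steps=[
    [0,0,0,-2,0,1,0.0],
    [0,0,0,-5,0,3,0.0],
    [0,0,0,-5,0,3,0.0],
  ],
)

```text
time: 5.6
ee_pos: [0.5341, -0.0457, 0.0233]
eef_rot: [-0.008, 0.967, -0.003, 0.255]
ft_force: [-0.3, 0.4, 0.4]
width: 0.0433
grip_force: 0.0
```

```bash
python3 st.py;python3 m.py|grep tray -A1
```

```text
5.6 [ 0.5341 -0.0457  0.0233] [[-0.87, -0.014, 0.494], [-0.017, 1.0, -0.002], [-0.494, -0.01, -0.87]] 0.04326093998506689 [-0.3  0.4  0.4] [ 0.8   0.18 -0.81  2.31  0.56  0.23  1.1 ]
pics/c5.6.png
tray 937 [ 0.62135333 -0.0982298  -0.00149026] [0.73996003 0.00647385 0.03701067]
((680.0413208007812, -48.34748077392578), (92.98324584960938, 128.32957458496094), 75.13793182373047) [[606.0, -77.0], [730.0, -110.0], [754.0, -20.0], [630.0, 13.0]]
--
tray 574 [ 0.5219528  -0.10316845 -0.00092464] [0.6734919  0.04528058 0.05878367]
((604.558837890625, -24.103179931640625), (157.9116668701172, 121.47891998291016), 70.83174133300781) [[521.0, -79.0], [636.0, -119.0], [688.0, 31.0], [573.0, 70.0]]
```

```bash
cat > t.py <<'E'
from h import *
for n,b in(('scene',(200,150,300,240)),('side',(225,190,320,240))):
    d=np.load(n+'1.npz');P=d['P'];hsv=cv2.cvtColor(d['I'],cv2.COLOR_RGB2HSV)
    m=np.zeros(P.shape[:2],bool);m[b[1]:b[3],b[0]:b[2]]=1
    q=P[m&(hsv[...,0]>100)&(hsv[...,0]<125)&(hsv[...,1]>130)&(P[...,2]>-.01)&(P[...,2]<.045)&(P[...,1]<.04)]
    print(n,len(q),q[:,0].min(),np.percentile(q[:,0],[2,98,99.5]))
    for x in np.arange(.48,.78,.02):
        s=q[abs(q[:,0]-x)<.01]
        if len(s)>3:
            i,j=s[:,1].argmin(),s[:,1].argmax();print(round(x,2),len(s),s[i].round(3),s[j].round(3))
E
python3 t.py
```

```text
scene 953 0.6213533272964438 [0.62893382 0.73518447 0.73918923]
0.62 28 [ 0.629 -0.082  0.006] [0.628 0.006 0.029]
0.64 148 [ 0.638 -0.084  0.007] [0.634 0.006 0.027]
0.66 172 [ 0.668 -0.086  0.007] [0.662 0.005 0.026]
0.68 163 [ 0.687 -0.098  0.026] [0.673 0.001 0.027]
0.7 178 [ 0.694 -0.092  0.016] [ 0.69  -0.004  0.019]
0.72 204 [ 0.713 -0.086  0.018] [ 0.711 -0.01   0.025]
0.74 60 [ 0.732 -0.077  0.031] [ 0.732 -0.03   0.03 ]
side 557 0.5327119569326234 [0.54160006 0.66938745 0.67174913]
0.54 25 [ 0.533 -0.075  0.043] [ 0.545 -0.016  0.033]
0.56 56 [ 0.564 -0.085  0.026] [0.564 0.008 0.026]
0.58 88 [ 0.583 -0.091  0.027] [0.589 0.01  0.026]
0.6 102 [ 0.609 -0.097  0.027] [0.605 0.013 0.027]
0.62 103 [ 0.628 -0.102  0.032] [0.611 0.012 0.023]
0.64 101 [ 0.641 -0.103  0.035] [0.645 0.031 0.021]
0.66 74 [ 0.65  -0.048  0.003] [0.651 0.01  0.024]
0.68 8 [ 0.67  -0.013  0.017] [0.671 0.003 0.025]
```

Request:
apply_moves(
  steps=[
    [0,0,0,17,0,-10,0.0],
    [0,0,0,17,-25,-10,0.0],
    [0,0,0,17,-25,-10,0.0],
    [0,0,0,8,-25,-5,0.0],
    [0,0,0,0,-25,0,0.0],
    [0,0,0,-4,-25,2,0.0],
    [0,0,0,-8,-25,4,0.0],
    [0,0,0,-8,-25,4,0.0],
  ],
)

```text
time: 6.37
ee_pos: [0.5433, -0.0699, 0.024]
eef_rot: [-0.008, 0.967, -0.003, 0.255]
ft_force: [-0.4, 0.5, 0.0]
width: 0.0432
grip_force: 0.0
```

```bash
python3 st.py;python3 t.py
```

```text
6.3667 [ 0.5433 -0.0699  0.024 ] [[-0.869, -0.015, 0.494], [-0.018, 1.0, -0.001], [-0.494, -0.01, -0.87]] 0.043244536690088674 [-0.4  0.5  0. ] [ 0.86  0.21 -0.82  2.28  0.5   0.23  1.22]
pics/c6.4.png
scene 878 0.6339179436085067 [0.64141109 0.75135896 0.7548601 ]
0.64 43 [ 0.649 -0.079  0.003] [ 0.648 -0.047  0.004]
0.66 122 [ 0.663 -0.082  0.005] [0.66  0.007 0.026]
0.68 167 [ 0.686 -0.087  0.008] [0.676 0.006 0.026]
0.7 161 [ 0.703 -0.092  0.013] [0.693 0.001 0.026]
0.72 173 [ 0.714 -0.087  0.009] [ 0.713 -0.005  0.03 ]
0.74 185 [ 0.732 -0.081  0.017] [ 0.735 -0.011  0.024]
0.76 27 [ 0.75  -0.071  0.035] [ 0.751 -0.03   0.028]
side 455 0.5568996717414443 [0.56712961 0.67086553 0.67366993]
0.56 17 [ 0.569 -0.08   0.034] [ 0.57  -0.014  0.037]
0.58 58 [ 0.587 -0.088  0.029] [0.59  0.01  0.022]
0.6 93 [ 0.61  -0.093  0.033] [0.605 0.015 0.026]
0.62 98 [ 0.629 -0.097  0.033] [0.618 0.011 0.023]
0.64 102 [ 0.639 -0.1    0.033] [0.63  0.016 0.027]
0.66 75 [ 0.653 -0.049  0.007] [0.661 0.009 0.023]
0.68 12 [ 0.671 -0.01   0.004] [0.675 0.004 0.02 ]
```

Request:
apply_moves(
  steps=[
    [0,0,0,-2,0,1,0.0],
    [0,0,0,-5,0,3,0.0],
    [0,0,0,-5,0,3,0.0],
  ],
)

```text
time: 6.72
ee_pos: [0.549, -0.0705, 0.0239]
eef_rot: [-0.008, 0.967, -0.003, 0.255]
ft_force: [0.0, -0.2, -0.9]
width: 0.0437
grip_force: 0.1
```

Request:
apply_moves(
  steps=[
    [0,0,0,-2,0,1,0.0],
    [0,0,0,-4,0,2,0.0],
    [0,0,0,-4,0,2,0.0],
  ],
)

```text
time: 6.97
ee_pos: [0.5517, -0.0704, 0.0228]
eef_rot: [-0.008, 0.967, -0.003, 0.254]
ft_force: [-4.9, 0.6, 0.7]
width: 0.0438
grip_force: 2.3
```

```bash
python3 st.py;python3 t.py
```

```text
6.9667 [ 0.5517 -0.0704  0.0228] [[-0.871, -0.014, 0.491], [-0.017, 1.0, -0.002], [-0.491, -0.011, -0.871]] 0.04381935151167008 [-4.9  0.6  0.7] [ 0.83  0.23 -0.8   2.25  0.53  0.24  1.19]
pics/c7.0.png
scene 829 0.6438567400217059 [0.65109075 0.75870663 0.7615886 ]
0.64 15 [ 0.648 -0.08   0.004] [ 0.647 -0.051  0.004]
0.66 68 [ 0.669 -0.082  0.004] [0.668 0.005 0.029]
0.68 161 [ 0.688 -0.086  0.006] [0.681 0.005 0.026]
0.7 163 [ 0.692 -0.088  0.008] [0.691 0.004 0.027]
0.72 158 [ 0.712 -0.088  0.008] [ 0.717 -0.003  0.026]
0.74 186 [ 0.737 -0.079  0.015] [ 0.73  -0.007  0.021]
0.76 78 [ 0.752 -0.073  0.034] [ 0.751 -0.023  0.033]
side 411 0.5397668743660249 [0.57391058 0.67086567 0.67410882]
0.56 6 [ 0.57  -0.06   0.031] [ 0.567 -0.043  0.033]
0.58 34 [ 0.589 -0.083  0.03 ] [ 0.587 -0.001  0.029]
0.6 84 [ 0.607 -0.092  0.029] [0.608 0.013 0.027]
0.62 96 [ 0.624 -0.093  0.031] [0.629 0.011 0.029]
0.64 101 [ 0.639 -0.099  0.032] [0.641 0.015 0.03 ]
0.66 75 [ 0.658 -0.047  0.005] [0.666 0.011 0.021]
0.68 14 [ 0.67  -0.014  0.006] [0.675 0.007 0.026]
```

Request:
apply_moves(
  steps=[
    [0,0,0,26,0,-15,0.0],
    [0,0,0,52,0,-29,0.0],
    [0,0,0,52,0,-29,-0.5],
    [0,0.1,0,32,0,-64,-1.0],
    [0,0.2,0,12,0,-99,-1.0],
    [0,0.3,0,-8,0,-134,-1.0],
    [0,0.4,0,-28,0,-169,-1.0],
    [0,0.51,0,-46,0,-203,-1.0],
    [0,0.51,0,-46,0,-203,-1.0],
    [0,0.51,0,-46,0,-203,-1.0],
  ],
)

```text
time: 7.9
ee_pos: [0.4934, -0.0693, 0.2246]
eef_rot: [-0.007, 1.0, -0.004, 0.001]
ft_force: [0.8, 0.7, -1.1]
width: 0.0023
grip_force: 0.0
```

```bash
python3 st.py;python3 t.py|grep -v "0\.[67]";python3 m.py
```

```text
7.9 [ 0.4934 -0.0693  0.2246] [[-1.0, -0.013, 0.001], [-0.013, 1.0, -0.008], [-0.001, -0.008, -1.0]] 0.0023156701927688765 [ 0.8  0.7 -1.1] [ 1.17  0.22 -1.25  1.74  0.22  1.34  1.46]
pics/c7.9.png
0.56 17 [ 0.563 -0.058  0.034] [ 0.567 -0.015  0.037]
0.58 34 [ 0.587 -0.08   0.032] [ 0.585 -0.001  0.029]
0.56 13 [ 0.567 -0.057  0.033] [ 0.569 -0.02   0.032]
0.58 50 [ 0.589 -0.081  0.025] [0.588 0.002 0.023]
scene top 449 0.17447280406310905
((650.8064575195312, 20.643417358398438), (209.28558349609375, 314.62152099609375), 6.057298183441162) [[530.0, 166.0], [563.0, -147.0], [771.0, -125.0], [738.0, 188.0]]
tray 1274 [ 0.5594435  -0.09083539 -0.00132237] [0.75500144 0.01275306 0.03757873]
((657.9039306640625, -38.862064361572266), (100.8445053100586, 195.6446990966797), 88.15740966796875) [[559.0, -86.0], [754.0, -92.0], [757.0, 8.0], [562.0, 15.0]]
paddle 205 [0.54611141 0.07040847 0.14821677] [[0.531, 0.059, 0.123], [0.564, 0.083, 0.17]]
side top 680 0.174903800213685
((702.9083862304688, 23.697021484375), (127.24002838134766, 311.2898864746094), 0.15684069693088531) [[639.0, 179.0], [640.0, -132.0], [767.0, -132.0], [766.0, 180.0]]
tray 435 [ 5.59935178e-01 -9.65435156e-02 -5.38505374e-04] [0.67534815 0.05516939 0.03899403]
((619.3746948242188, -15.997970581054688), (150.81692504882812, 98.48565673828125), 70.45174407958984) [[548.0, -71.0], [641.0, -104.0], [691.0, 39.0], [598.0, 72.0]]
paddle 136 [0.54970696 0.06846779 0.14612286] [[0.535, 0.056, 0.124], [0.565, 0.08, 0.168]]
black ((416.77972412109375, 221.36338806152344), 47.86701202392578)
brown ((399.6484680175781, -361.107666015625), 46.50157165527344)
red [-0.12401174 -0.40604816  0.02003141] [ 0.69592693 -0.17723868  0.87310111]
```

Request:
apply_moves(
  steps=[
    [0,0,0,0,0,-40,-1],
    [0,0,0,0,0,-60,-1],
    [0,0,0,-20,40,-60,-1],
    [0,0,0,-40,80,-60,-1],
    [0,0,0,-54,120,-60,-1],
    [0,0,0,-54,160,-60,-1],
    [0,0,0,-54,196,-60,-1],
    [0,0,0,-54,196,-60,-1],
    [0,0,0,-54,196,-60,-1],
    [0,0,0,-54,196,-20,-1],
    [0,0,0,-54,196,20,-1],
    [0,0,0,-54,196,50,-1],
    [0,0,0,-54,196,80,-1],
    [0,0,0,-54,196,80,-1],
    [0,0,0,-54,196,80,-1],
  ],
)

```text
time: 9.25
ee_pos: [0.5442, 0.1252, 0.141]
eef_rot: [-0.006, 1.0, -0.005, 0.002]
ft_force: [0.1, -0.2, 0.9]
width: 0.0007
grip_force: 0.0
```

```bash
python3 st.py
```

```text
9.25 [0.5442 0.1252 0.141 ] [[-1.0, -0.012, 0.004], [-0.012, 1.0, -0.011], [-0.004, -0.011, -1.0]] 0.0006717857625853869 [ 0.1 -0.2  0.9] [ 0.6   0.49 -1.15  1.7   0.48  1.26  0.92]
pics/c9.2.png
```

View pics/c9.2.png

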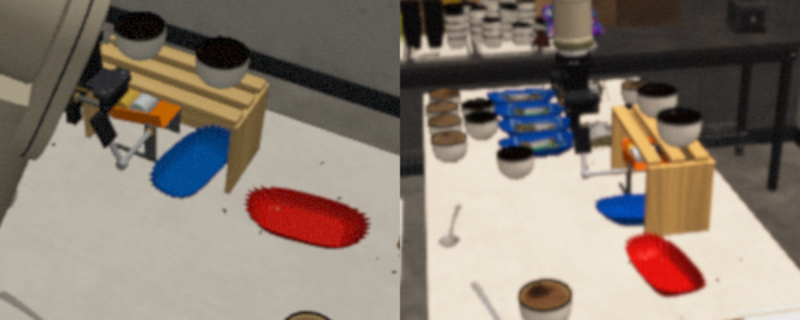

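Fingers are just left of the paddle at (100,115), and the tray is home beside the chute. I'll start pushing.

Request:
apply_moves(
  steps=[
    [0,0,0,0,-15,0,-1],
    [0,0,0,0,-25,0,-1],
    [0,0,0,0,-30,0,-1],
    [0,0,0,0,-35,0,-1],
    [0,0,0,0,-40,0,-1],
    [0,0,0,0,-40,0,-1],
  ],
)

```text
time: 9.85
ee_pos: [0.5462, 0.0869, 0.1436]
eef_rot: [-0.007, 1.0, -0.005, 0.004]
ft_force: [2.1, 5.0, 4.9]
width: 0.0005
grip_force: 3.3
```

```bash
cat > p.py <<'E'
from h import *
d=np.load('side1.npz');P=d['P'];hsv=cv2.cvtColor(d['I'],cv2.COLOR_RGB2HSV)
m=np.zeros(P.shape[:2],bool);m[150:192,245:300]=1
q=P[m&(hsv[...,2]<65)&(P[...,2]>.085)&(P[...,2]<.19)&(P[...,0]>.52)&(P[...,0]<.575)]
for z in np.arange(.1,.19,.01):
    s=q[abs(q[:,2]-z)<.005]
    if len(s)>2:print(round(z,2),len(s),np.median(s,0).round(3))
d=np.load('scene1.npz');P=d['P'];hsv=cv2.cvtColor(d['I'],cv2.COLOR_RGB2HSV)
o=(hsv[...,0]<14)&(hsv[...,1]>200);o[:120]=0;o[190:]=0;o[:,:195]=0;o[:,280:]=0
q=P[o&(P[...,2]>.03)];print('orange',len(q),np.percentile(q,[2,98],axis=0).round(3).tolist())
k=(q[:,2]>.06)
print('slope z/y of right part',np.polyfit(q[q[:,1]<.045,1],q[q[:,1]<.045,2],1))
E
python3 p.py; python3 st.py; python3 p.py
```

```text
0.12 6 [0.552 0.061 0.123]
0.13 30 [0.551 0.06  0.13 ]
0.14 31 [0.549 0.066 0.14 ]
0.15 33 [0.548 0.071 0.15 ]
0.16 49 [0.545 0.078 0.16 ]
0.17 32 [0.545 0.1   0.169]
0.18 10 [0.542 0.114 0.18 ]
orange 80 [[0.521, -0.029, 0.073], [0.712, 0.125, 0.26]]
slope z/y of right part [-0.69891889  0.15913887]
9.85 [0.5462 0.0869 0.1436] [[-1.0, -0.013, 0.009], [-0.013, 1.0, -0.009], [-0.009, -0.009, -1.0]] 0.0004997910218865499 [2.1 5.  4.9] [ 0.68  0.47 -1.16  1.72  0.47  1.25  1.  ]
pics/c9.8.png
0.13 28 [0.549 0.054 0.131]
0.14 30 [0.548 0.055 0.141]
0.15 32 [0.548 0.061 0.15 ]
0.16 28 [0.551 0.063 0.16 ]
0.17 38 [0.546 0.065 0.171]
0.18 15 [0.547 0.074 0.178]
orange 71 [[0.508, -0.035, 0.081], [0.712, 0.122, 0.308]]
slope z/y of right part [-1.7513178  0.1729799]
```

Request:
apply_moves(
  steps=[
    [0,0,0,0,-4,0,-1],
    [0,0,0,0,-8,0,-1],
    [0,0,0,0,-12,0,-1],
    [0,0,0,0,-15,0,-1],
    [0,0,0,0,-15,0,-1],
    [0,0,0,0,-15,0,-1],
    [0,0,0,0,-15,0,-1],
    [0,0,0,0,-15,0,-1],
  ],
)

```text
time: 10.62
ee_pos: [0.5452, 0.0716, 0.1419]
eef_rot: [-0.007, 1.0, -0.005, 0.003]
ft_force: [2.6, 1.1, 0.5]
width: 0.0004
grip_force: 0.8
```

```bash
python3 st.py; python3 p.py
```

```text
10.6167 [0.5452 0.0716 0.1419] [[-1.0, -0.014, 0.006], [-0.014, 1.0, -0.011], [-0.006, -0.011, -1.0]] 0.000357360029497665 [2.6 1.1 0.5] [ 0.71  0.47 -1.16  1.72  0.46  1.25  1.03]
pics/c10.6.png
0.13 25 [0.55  0.044 0.131]
0.14 24 [0.552 0.044 0.141]
0.15 32 [0.551 0.047 0.149]
0.16 31 [0.548 0.049 0.16 ]
0.17 29 [0.548 0.05  0.17 ]
0.18 24 [0.545 0.053 0.178]
orange 65 [[0.511, -0.036, 0.058], [0.732, 0.111, 0.294]]
slope z/y of right part [-1.75462891  0.16229991]
```

View pics/c10.6.png

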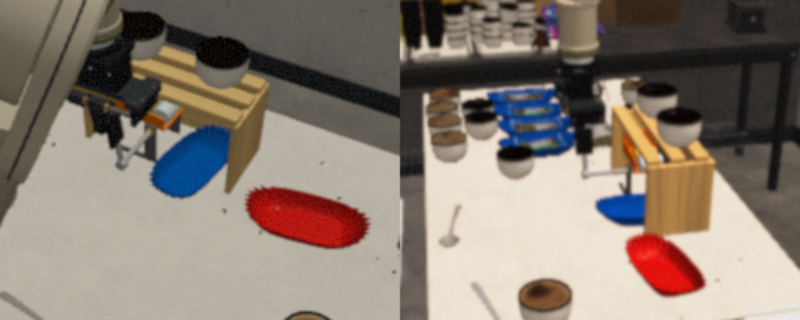

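The silver canister is at the lip (165,108) and about to leave. I'll tip slightly further and hold.

Request:
apply_moves(
  steps=[
    [0,0,0,0,-2,0,-1],
    [0,0,0,0,-4,0,-1],
    [0,0,0,0,-5,0,-1],
    [0,0,0,0,-5,0,-1],
    [0,0,0,0,-5,0,-1],
    [0,0,0,0,-5,0,-1],
    [0,0,0,0,-5,0,-1],
    [0,0,0,0,-5,0,-1],
    [0,0,0,0,-5,0,-1],
    [0,0,0,0,-5,0,-1],
    [0,0,0,0,-5,0,-1],
    [0,0,0,0,-5,0,-1],
  ],
)

```text
time: 11.72
ee_pos: [0.5453, 0.0668, 0.1421]
eef_rot: [-0.007, 1.0, -0.005, 0.003]
ft_force: [-0.1, -0.1, 0.2]
width: 0.0004
grip_force: 0.4
```

```bash
python3 st.py; python3 p.py
```

```text
11.7167 [0.5453 0.0668 0.1421] [[-1.0, -0.014, 0.006], [-0.014, 1.0, -0.01], [-0.006, -0.01, -1.0]] 0.00036014878867993253 [-0.1 -0.1  0.2] [ 0.72  0.47 -1.16  1.73  0.46  1.25  1.04]
pics/c11.7.png
0.13 19 [0.55  0.042 0.131]
0.14 30 [0.551 0.042 0.14 ]
0.15 31 [0.55  0.044 0.15 ]
0.16 27 [0.55  0.043 0.16 ]
0.17 28 [0.549 0.045 0.169]
0.18 25 [0.547 0.046 0.178]
orange 65 [[0.509, -0.04, 0.078], [0.705, 0.108, 0.312]]
slope z/y of right part [-1.60373544  0.19221384]
```

View pics/c11.7.png

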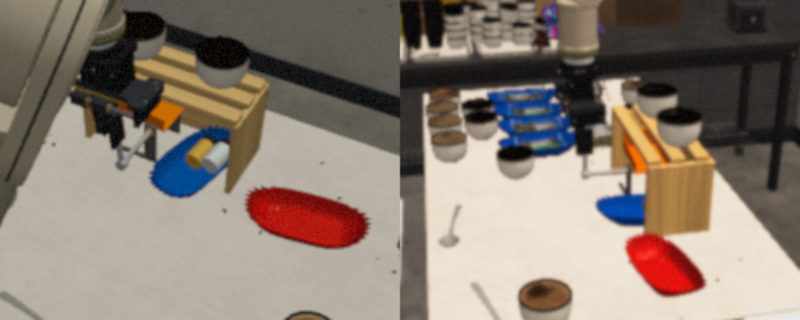

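Both canisters (brass at (200,153), silver at (215,157)) lie in the tray. I'll ease the paddle back and retreat.

Request:
apply_moves(
  steps=[
    [0,0,0,0,6,0,-1],
    [0,0,0,0,12,0,-1],
    [0,0,0,0,18,0,-1],
    [0,0,0,0,24,0,-1],
    [0,0,0,0,30,0,-1],
    [0,0,0,0,36,0,-1],
    [0,0,0,0,42,0,-1],
    [0,0,0,0,60,0,-1],
    [0,0,0,0,65,-20,-1],
    [0,0,0,0,65,-60,-1],
    [0,0,0,0,65,-100,-1],
    [0,0,0,30,80,-130,-1],
    [0,0,0,60,100,-130,-1],
    [0,0,0,60,120,-130,-1],
    [0,0,0,60,120,-130,-1],
    [0,0,0,60,120,-130,-1],
    [0,0,0,60,120,-130,-1],
  ],
)

```text
time: 13.23
ee_pos: [0.4833, 0.1867, 0.2703]
eef_rot: [-0.007, 1.0, -0.005, 0.003]
ft_force: [0.9, 0.0, 0.1]
width: 0.0001
grip_force: 0.0
```

```bash
python3 st.py; python3 p.py; python3 m.py
```

```text
13.2333 [0.4833 0.1867 0.2703] [[-1.0, -0.014, 0.006], [-0.014, 1.0, -0.011], [-0.006, -0.011, -1.0]] 0.00014421121415491775 [0.9 0.  0.1] [ 0.65  0.28 -1.3   1.62  0.29  1.45  0.91]
pics/c13.2.png
0.12 8 [0.555 0.06  0.124]
0.13 29 [0.549 0.061 0.131]
0.14 30 [0.549 0.066 0.14 ]
0.15 31 [0.549 0.07  0.15 ]
0.16 29 [0.551 0.075 0.16 ]
0.17 14 [0.553 0.078 0.167]
orange 82 [[0.653, -0.034, 0.068], [0.733, 0.13, 0.225]]
slope z/y of right part [-2.03676953  0.15299674]
scene top 1908 0.17455076931106434
((654.4382934570312, 27.067237854003906), (305.611572265625, 227.11268615722656), 89.69058990478516) [[540.0, -125.0], [767.0, -126.0], [769.0, 179.0], [542.0, 180.0]]
tray 820 [ 5.62416289e-01 -9.33748550e-02 -5.28267748e-04] [0.75591962 0.0267598  0.05353325]
((659.8221435546875, -32.85831832885742), (118.30353546142578, 194.04205322265625), 88.12149047851562) [[561.0, -89.0], [755.0, -95.0], [759.0, 23.0], [565.0, 29.0]]
paddle 205 [0.54597378 0.07029023 0.14821962] [[0.53, 0.059, 0.123], [0.564, 0.082, 0.17]]
side top 674 0.17501343154769683
((703.154052734375, 26.25494384765625), (129.1799774169922, 314.8383483886719), 0.308816522359848) [[638.0, 183.0], [639.0, -132.0], [769.0, -131.0], [767.0, 184.0]]
tray 424 [ 0.56264    -0.10059799 -0.00163824] [0.67439109 0.0418702  0.03822642]
((617.1541748046875, -21.893951416015625), (138.39276123046875, 98.27103424072266), 71.05110931396484) [[548.0, -71.0], [641.0, -103.0], [686.0, 28.0], [593.0, 60.0]]
paddle 137 [0.54962518 0.06852474 0.14560652] [[0.535, 0.057, 0.124], [0.565, 0.081, 0.167]]
black ((417.18914794921875, 222.91754150390625), 48.64982986450195)
brown ((400.9225769042969, -361.519287109375), 47.860801696777344)
red [-0.12401174 -0.40604816  0.02000263] [ 0.69539671 -0.17709586  0.87310111]
```

```bash
python3 - <<'E'
from h import *
d=np.load('scene1.npz');P=d['P'];hsv=cv2.cvtColor(d['I'],cv2.COLOR_RGB2HSV)
m=np.zeros(P.shape[:2],bool);m[165:215,255:305]=1
m&=(P[...,2]>.005)&(P[...,2]<.09)&(P[...,0]<.75)&(P[...,1]>-.1)&(P[...,1]<.02)
for n,k in(('brass',(hsv[...,0]<35)&(hsv[...,1]>80)),('alu',(hsv[...,1]<70)&(hsv[...,2]>90))):
    q=P[m&k];print(n,len(q),np.median(q,0).round(3),np.percentile(q,[3,97],axis=0).round(3).tolist())
print(r.read_state()['joint_vel'])
r.close_job()
E
```

```text
brass 181 [ 0.677 -0.047  0.039] [[0.66, -0.06, 0.016], [0.713, -0.031, 0.044]]
alu 266 [ 0.67  -0.081  0.042] [[0.587, -0.097, 0.01], [0.712, -0.011, 0.053]]
[ 0.00361941  0.00265323 -0.0042968  -0.00059831 -0.00227478 -0.00161188
 -0.00192398]
the job is handed in; nothing more can be done
```

I handed the job in at about 13 s. The last camera check showed the tray home against the back panel, both canisters in it, the chute back at rest and the cups undisturbed, but no verdict came back.

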